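# Nip a text block in the bench press

## Task

Two small grey bench presses stand either side of the tall pile of books; only one has a text block (a thick sewn pad of white pages) lying in it. Wind that press down by its crank, clockwise seen from above, until the rubber pad under its platen just touches the block, then give it half a turn more, no further, and let go of the crank with the block left pressed where it lies.

Things in the scene. Friction and masses are not known exactly. Their poses are not given: they have to be found in the camera images.
- press_knob (a point): Grip point on the crank knob of the loaded press: an upright wooden knob, 24 mm across, 48 mm tall, free to spin on its pin, so it can be carried round without turning the wrist. The point is on its axis, 22 mm below its top, 26 mm above its foot and the crank arm. It travels a level circle of 65 mm radius about the screw axis. Taller: the 0.4 m pile of books and the big green press.
- press_screw (a joint): Turn of the loaded press's screw and crank, rad: 0 with the platen highest, growing clockwise seen from above (winding down), 0 to 15.5. Platen and pad go down 24 mm per full turn; the crank does not rise or sink. The screw is stiff (3 to 6 N at the knob) and stays where it is left.
- press_pad_face (a point): Centre of the underside of the sponge-rubber pad (122 x 140 mm) under the loaded press's platen (130 x 150 mm). It lies exactly on the vertical screw axis, so its x and y are the centre of the knob's circle. It sinks with the platen until it meets the block; from there on the pad is squeezed up into the platen.
- press_pad (a joint): How far the rubber pad is squeezed, m: 0 while it hangs free, growing 24 mm per turn of the screw once it bears on the block (half a turn past contact reads about 0.012; at most 0.018). The pad is soft: the load grows 2.5 N per mm.
- text_block: White sewn block of pages, 146 x 200 x 42 mm, lying flat in the loaded press on a plywood board (4 to 16 mm thick, it varies) (press bed 200 x 250 mm, 20 mm high, a steel column at either side). Origin: centre of its underside; its top is 42 mm higher. At the start it is 8 to 29 mm below the pad. The other, empty press has the same shape and size.

How it is judged (in metres and radians):
At the end, for the whole second after the job is handed in: The loaded press is wound half a turn past contact, give or take about 50 degrees (pad squeezed 8.5 to 15.5 mm); the screw is at rest and released; the text block lies still in the press, its middle within 30 mm of the screw axis (value of joint press_pad between 0.0085 and 0.0155 m and velocity of joint press_screw between -0.05 and 0.05 rad/s and horizontal distance between text_block and press_pad_face below 0.03 m and linear speed of text_block below 0.02 m/s); the robot touches nothing.
It fails at once if the press is wound much too far (pad squeezed over 17 mm, about 0.7 turn past contact) (value of joint press_pad above 0.017 m).
It also fails if it takes over 54 s, if anything falls off the work surface, if the arm or the gripper's body presses on something with over 40 N, if the wrist force passes 120 N, or if a joint passes its speed limit or range.

## Robot

A 6-joint arm with a two-finger parallel gripper is mounted at the origin on the work surface; the furniture and walls round the work are solid. World frame = base frame: x ahead of the robot, y to its left, z up, the work surface at z = 0. Lengths are in mm, angles in rad, forces in N, time in s.
With the tool pointing down it reaches from about 375 to 925 mm from the base axis. Payload 5.7 kg.
Tool frame: the origin (TCP) lies at the very end of the fingers, on their centre line; the grasp point (between the pads) lies 19 mm behind it; z points along the fingers, y is the line along which they close (so a half turn about z gives the same grasp; the last joint's range is limited). The gripper opens to 88 mm and grips with 3 to 60 N. Pads are 20 mm wide; open, the fingers measure 115 mm over their backs; the gripper's body (75 mm by 178 mm) begins 61 mm behind the grasp point.
Start: joints at [1.05, 0.359, 1.51, -0, 1.272, -0.115], TCP at [236.842, 551.242, 222.623] pointing down, gripper open.
Joint ranges: [-2.97, 2.97], [-1.01, 2.36], [0.21, 2.38], [-0.96, 4.11], [0.2, 2.71], [-2.98, 2.98]. Speed limits (rad/s): [2.39, 2.39, 3.14, 3.14, 3.14, 3.14].

## Interface

Orientations are given as [roll, pitch, yaw] about the fixed x, y, z axes, in that order (R = Rz(yaw) Ry(pitch) Rx(roll)).
In Python, from cell import monitor, grab_frame, ticket gives the robot as it stands.
- The arm moves only by the tool jog_arm, never from a script. Its argument "series" is a list of rows, each a list of 7 numbers: the shift along the tool's x, y, z in m, then the turn, a rotation vector about the tool's x, y, z in degrees, then the finger opening in m, from 0 to 0.0878. In form: [[dx, dy, dz, wx, wy, wz, jaw], ...]. A call has 1 to 20 rows; each row is the pose to reach, as a shift and turn from the pose commanded when the call began, along the tool's axes at that moment; what a row does not reach only later rows make up. A row lasts 1/10 s, in which the tool goes at most 50 mm and 8.59 degrees, less where a joint would pass 70% of its speed; a pose out of reach is approached as far as the arm can. A call with a gripper value outside its range is refused whole. The fingers move at their own pace and stop on an object; "squeeze" is the grip in N (left out, the last holds). Time passes only in rows, so rows that repeat a pose let the fingers close. It gives the time, the measured TCP pose, the force, the opening and the grip force at its end, in the units of the state.
- monitor.read_state(): the state, without advancing time (a new reading comes with each control period).
- grab_frame(name): name is "scene" or "top" or "wrist"; returns a dict with "pixels" (400x640x3 uint8, blue, green, red), "mtx" (3x3 intrinsics, pixels), "camera_from_world" (4x4, takes a point from world to camera coordinates); the wrist camera has in their place "tool_from_camera" (4x4, takes a point from camera to tool coordinates, whose origin is the TCP and whose axes are the flange's). Camera axes: x right, y down, z forward; pixel columns grow to the right and rows downward; lengths in mm; the calibration is good to about 2 mm. A picture is of the moment at which its call begins: read the wrist's pose just before it. There is no depth.
- ticket.sign_off(): hands the job in; it is judged then, once.
The state is a dict: "t": time; "qpos": joint angles; "qd": joint speeds; "joint_efforts": joint torques, N m; "tool_pos": TCP position; "tool_rot": TCP orientation; "force": force on the tool from outside, world axes, zero at the start; "wrist_torque": the same for the moment, N m; "grip_width": finger opening in mm; "finger_force": force on a finger pad.
Only numpy, scipy, OpenCV 4.12 (cv2) and the standard library are available. Lean on these libraries where they do the work, as an engineer would, in place of code of your own. Each camera call takes 0.05 s, during which the arm holds its last target. There are 200 camera calls.

## Working session

There is one attempt and no reset: what is moved stays moved. The work goes in short steps, Python scripts to look and compute and a tool call to move; the robot and the scene stay as the last step left them, time stands still between calls to the robot, and variables do not carry over. Pictures are saved under pics/ and viewed, at most 10 in all, crops included, and the job is handed in when it is done.

Besides the shell and the picture viewer there is one more tool, called after "Call:" in YAML: its name, and indented under it one key for each argument. jog_arm: Moves the arm, as the interface text tells. Its arguments: {"type":"object","properties":{"series":{"type":"array"},"squeeze":{"type":"number"}},"required":["series"]}

```bash
mkdir -p pics; python3 - <<'E'
from cell import monitor, grab_frame
import cv2,numpy as np
s=monitor.read_state();print(s)
for n in("scene","top"):
    f=grab_frame(n);cv2.imwrite(f"pics/{n}0.png",f["pixels"]);print(n,f["mtx"].tolist(),np.round(f["camera_from_world"],4).tolist())
E
```

```text
{'t': 0.0, 'qpos': array([ 1.04991464e+00,  3.59474021e-01,  1.51144911e+00, -2.04994891e-05,
        1.27248269e+00, -1.15067708e-01]), 'qd': array([ 0.00252698, -0.00231484,  0.00092556,  0.00038642, -0.00089775,
        0.00093493]), 'joint_efforts': array([ 1.59722600e-03, -5.15392613e+01, -2.70729285e+01,  6.76633674e-02,
        3.50149116e-02, -1.09082926e-04]), 'tool_pos': array([236.50659134, 550.66110138, 221.82169011]), 'tool_rot': array([-3.13978923e+00, -1.88723266e-04,  2.73578455e+00]), 'force': array([-0.58330612,  0.70337171, -0.1344575 ]), 'wrist_torque': array([0.06934249, 0.02331935, 0.01443451]), 'finger_force': 0.0, 'grip_width': 87.48521049533562}
scene [[402.2445945622274, 0.0, 322.09760691908696], [0.0, 402.2445945622274, 203.45467244792343], [0.0, 0.0, 1.0]] [[0.9952, -0.0973, -0.006, -553.7858], [-0.0769, -0.7461, -0.6614, 386.2528], [0.0599, 0.6587, -0.75, 779.1005], [0.0, 0.0, 0.0, 1.0]]
top [[401.8364701272367, 0.0, 316.35132234741144], [0.0, 401.8364701272367, 196.98164501794028], [0.0, 0.0, 1.0]] [[-0.4666, -0.8844, 0.0005, 506.4963], [-0.7325, 0.3862, -0.5606, 440.2577], [0.4956, -0.262, -0.8281, 812.6767], [0.0, 0.0, 0.0, 1.0]]
```

View pics/scene0.png

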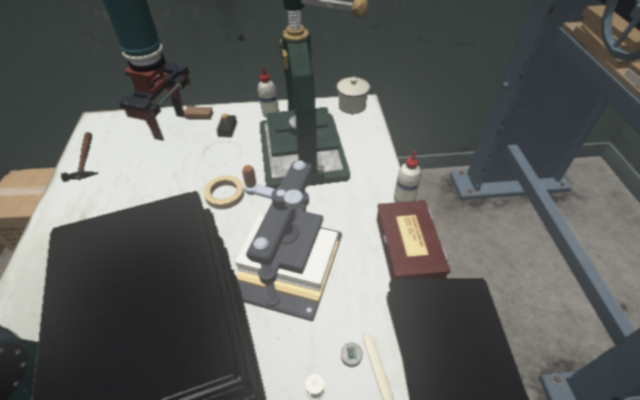

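View pics/top0.png

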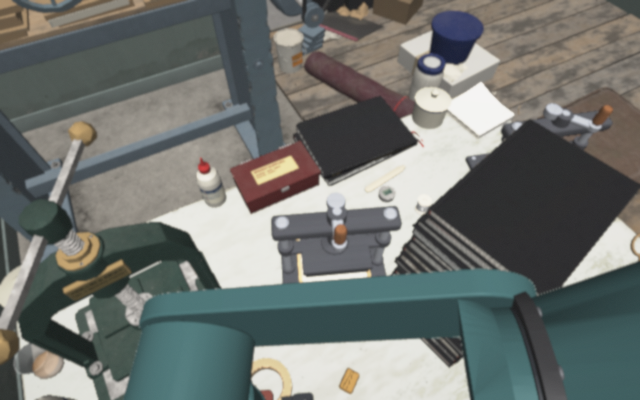

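The scene view shows the loaded press at about (290,230), with a white block and tan board, its knob at about (249,175) and its hub at about (294,198). In the top view its knob is at about (340,235) and its hub at about (336,203). The empty press is behind the books, at about (600,115) in the top view. I'll triangulate the knob and hub next.

```bash
cat > h.py <<'E'
import cv2,numpy as np
from cell import monitor, grab_frame
def P(f): return f["mtx"]@f["camera_from_world"][:3]
def tri(f1,p1,f2,p2):
    X=cv2.triangulatePoints(P(f1),P(f2),np.float64(p1).reshape(2,1),np.float64(p2).reshape(2,1));return (X[:3]/X[3]).ravel()
def proj(f,X):
    v=P(f)@np.append(X,1);return v[:2]/v[2]
def plane(f,p,z):
    M=f["camera_from_world"];R=M[:3,:3];c=-R.T@M[:3,3];d=R.T@np.linalg.solve(f["mtx"],[p[0],p[1],1]);return c+d*(z-c[2])/d[2]
def brown(f,roi):
    x0,y0,x1,y1=roi;h=cv2.cvtColor(f["pixels"][y0:y1,x0:x1],cv2.COLOR_BGR2HSV)
    m=cv2.inRange(h,(3,110,50),(16,255,255));n,_,st,c=cv2.connectedComponentsWithStats(m)
    return [(st[i].tolist(),(c[i]+[x0,y0]).round(1).tolist()) for i in range(1,n) if st[i,4]>15]
E
python3 - <<'E'
from h import *
s=grab_frame("scene");t=grab_frame("top")
b1=brown(s,(225,150,275,200));b2=brown(t,(310,210,370,260));print(b1,b2)
X=tri(s,b1[0][1],t,b2[0][1]);print("knob",X,proj(s,X),proj(t,X))
X=tri(s,(294,198),t,(336,203));print("hub",X,proj(s,X),proj(t,X))
a=cv2.resize(s["pixels"][150:320,225:350],None,fx=3.2,fy=3.2,interpolation=2)
b=cv2.resize(t["pixels"][180:300,260:410],None,fx=2.6,fy=2.6,interpolation=2)
o=np.zeros((600,800,3),np.uint8);o[:a.shape[0],:a.shape[1]]=a;o[:b.shape[0],405:405+b.shape[1]]=b
cv2.imwrite("pics/c1.png",o)
E
```

```text
[] [([25, 16, 12, 17, 163], [340.0, 233.6])]Traceback (most recent call last):
  File "<stdin>", line 4, in <module>
IndexError: list index out of range
```

```bash
sed -i 's/(3,110,50),(16/(2,85,30),(18/' h.py; python3 - <<'E'
from h import *
s=grab_frame("scene");t=grab_frame("top")
b1=brown(s,(235,155,265,192));b2=brown(t,(320,215,360,250));print(b1,b2)
p1=b1[0][1] if b1 else (249,176)
X=tri(s,p1,t,b2[0][1]);print("knob",X,proj(s,X),proj(t,X))
X=tri(s,(294,198),t,(336,203));print("hub",X,proj(s,X),proj(t,X))
a=cv2.resize(s["pixels"][150:320,225:350],None,fx=3.2,fy=3.2,interpolation=2)
b=cv2.resize(t["pixels"][180:300,260:410],None,fx=2.6,fy=2.6,interpolation=2)
o=np.zeros((600,800,3),np.uint8);o[:a.shape[0],:a.shape[1]]=a;o[:b.shape[0],405:405+b.shape[1]]=b
cv2.imwrite("pics/c1.png",o)
E
```

```text
[([9, 11, 8, 7, 41], [247.2, 168.8])] [([14, 10, 13, 19, 186], [340.1, 233.6])]
knob [440.66619125 294.69080361 299.80756915] [246.45179884 169.28799916] [339.34629172 232.96180317]
hub [526.02597414 252.55390161 252.62356483] [293.30963095 198.48532339] [335.38026024 202.43588793]
```

View pics/c1.png

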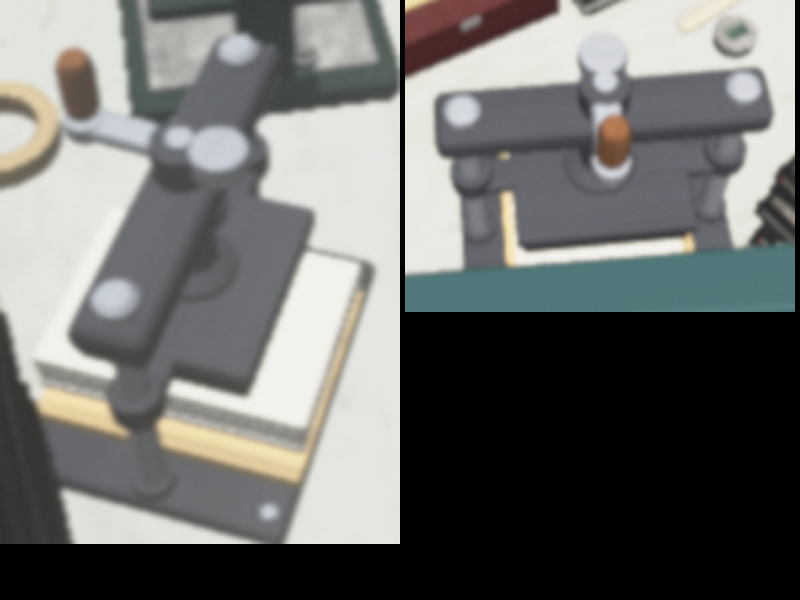

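The crop shows the knob, crank arm, small cap, large disc and two beam bolts clearly in both views, so I'll triangulate all of them.

```bash
python3 - <<'E'
from h import *
s=grab_frame("scene");t=grab_frame("top")
S=lambda u,v:(225+u/3.2,150+v/3.2)
T=lambda u,v:(260+(u-405)/2.6,180+v/2.6)
for n,a,b in[("knobtop",(74,57),(615,124)),("knobfoot",(82,120),(611,166)),("small",(178,137),(606,80)),("disc",(218,148),(603,52)),("boltA",(238,48),(462,110)),("boltB",(115,298),(744,87))]:
    X=tri(s,S(*a),t,T(*b));print(n,X.round(1),(proj(s,X)-S(*a)).round(1),(proj(t,X)-T(*b)).round(1))
# bed corners / block top
E
```

```text
knobtop [445.1 289.9 307.8] [-0.  0.] [-0. -0.]
knobfoot [442.3 291.3 252.6] [ 0.1 -0. ] [0.1 0.1]
small [502.4 261.9 261.7] [ 0.1 -0. ] [0. 0.]
disc [526.  251.2 260.5] [-0.  0.] [-0. -0.]
boltA [543.4 363.1 237. ] [-0.2  0.1] [-0.2 -0.2]
boltB [461.  162.7 236.7] [-0.2  0.1] [-0.1 -0.1]
```

The checks agree:
- **Axis:** the bolt midpoint and the small cap both put it at about (502.3, 262.5).
- **Knob:** it is at about (443.7, 290.6), a radius of 65.0 mm. Its top is at about z 306.

Next I'll find the clearance to the books and look through the wrist camera.

```bash
python3 - <<'E'
from h import *
s=grab_frame("scene");t=grab_frame("top");w=grab_frame("wrist")
print(np.round(w["tool_from_camera"],3).tolist(),w["mtx"][0,0],w["mtx"][:2,2])
for p in[(200,195),(228,300),(50,232),(260,398)]:print("book s",p,plane(s,p,400).round())
for p in[(538,122),(634,184),(412,245)]:print("book t",p,plane(t,p,400).round())
print("gp col",[plane(s,p,z).round() for p,z in[((300,30),430),((316,180),0),((345,178),0),((266,178),0),((262,122),0)]])
cv2.imwrite("pics/w0.png",w["pixels"])
E
```

```text
[[-0.0, -0.971, -0.239, 64.758], [1.0, -0.0, -0.0, 0.923], [0.0, -0.239, 0.971, -162.33], [0.0, 0.0, 0.0, 1.0]] 349.5875705887852 [320.30830437 203.25127513]
book s (200, 195) [391. 140. 400.]
book s (228, 300) [442. -37. 400.]
book s (50, 232) [194.  91. 400.]
book s (260, 398) [ 481. -151.  400.]
book t (538, 122) [ 425. -100.  400.]
book t (634, 184) [ 253. -134.  400.]
book t (412, 245) [328. 243. 400.]
gp col [array([568., 584., 430.]), array([592., 549.,   0.]), array([678., 548.,  -0.]), array([447., 572.,   0.]), array([435., 842.,   0.])]
```

View pics/w0.png

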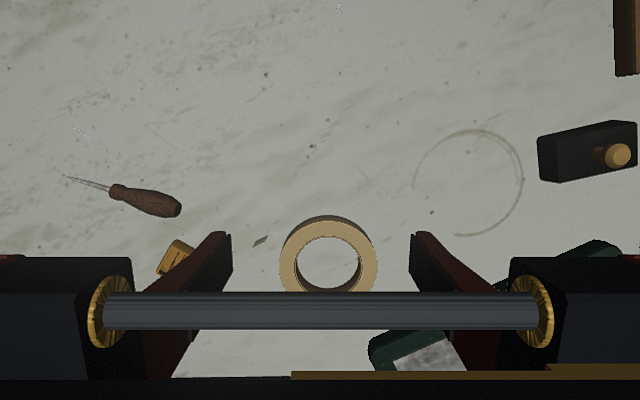

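The wrist view shows only the tabletop tools, with the fingers at the bottom. The tool's x axis already points along the press's open side, so I'll move to a low oblique view of the gap.

Call:
jog_arm:
  series:
    - [-0.018, -0.016, 0.0, 0, -5, 0, 0.0878]
    - [-0.036, -0.032, 0.005, 0, -10, 0, 0.0878]
    - [-0.055, -0.048, 0.008, 0, -15, 0, 0.0878]
    - [-0.073, -0.064, 0.01, 0, -20, 0, 0.0878]
    - [-0.091, -0.08, 0.012, 0, -25, 0, 0.0878]
    - [-0.11, -0.096, 0.015, 0, -30, 0, 0.0878]
    - [-0.128, -0.112, 0.018, 0, -35, 0, 0.0878]
    - [-0.146, -0.128, 0.02, 0, -40, 0, 0.0878]
    - [-0.165, -0.145, 0.023, 0, -45, 0, 0.0878]
    - [-0.183, -0.162, 0.026, 0, -50, 0, 0.0878]
    - [-0.183, -0.162, 0.026, 0, -50, 0, 0.0878]
    - [-0.183, -0.162, 0.026, 0, -50, 0, 0.0878]

```text
t: 1.75
tool_pos: [335.3, 335.2, 201.8]
tool_rot: [-3.13, 0.86, 2.738]
force: [0.6, 0.6, -0.4]
grip_width: 87.5
finger_force: 0.0
```

```bash
python3 - <<'E'
from h import *
st=monitor.read_state();w=grab_frame("wrist");cv2.imwrite("pics/w1.png",w["pixels"]);np.savez("w1.npz",pos=st["tool_pos"],rot=st["tool_rot"],px=w["pixels"])
print(st["t"],st["tool_pos"],st["tool_rot"],st["qpos"].round(2),st["force"])
E
```

```text
1.75 [335.28361223 335.24686433 201.83479053] [-3.12999814  0.85968634  2.73802639] [ 1.26  0.37  1.98 -0.96  1.16  0.68] [ 0.62117077  0.62767241 -0.39846847]
```

View pics/w1.png

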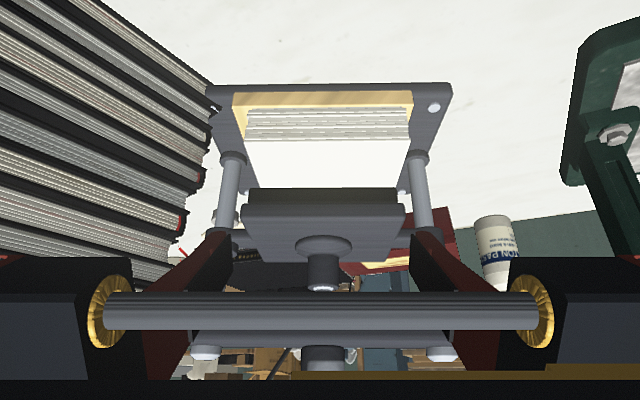

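The picture is upside down and shows, from top to bottom: the bed edge (row ~85), board (~95–107), block front face (~107–140), white block top (140–188), dark pad (188–203), then the platen front. I'll cast those rows onto their known vertical planes.

```bash
cat >> h.py <<'E'
from scipy.spatial.transform import Rotation as Ro
from scipy.optimize import fsolve
C=np.array([502.3,262.5]);u=np.array([82.4,200.4]);u/=np.linalg.norm(u);n=np.array([-u[1],u[0]])
w_=grab_frame.__call__ if 0 else None
TFC=np.array([[0,-.971,-.239,64.758],[1,0,0,.923],[0,-.239,.971,-162.33]]);F=349.588;c0=(320.308,203.251)
def ray(st_pos,rot,p):
    R=Ro.from_euler("xyz",rot).as_matrix();o=R@TFC[:,3]+st_pos;d=R@TFC[:,:3]@[(p[0]-c0[0])/F,(p[1]-c0[1])/F,1]
    return np.array([(o[:2]-C)@n,(o[:2]-C)@u,o[2]]),np.array([d[:2]@n,d[:2]@u,d[2]])  # coords n,u,z
def at_n(r,nn): o,d=r;return o+d*(nn-o[0])/d[0]
def at_z(r,z): o,d=r;return o+d*(z-o[2])/d[2]
E
python3 - <<'E'
from h import *
D=np.load("w1.npz");g=D["px"].astype(int)
for c in(290,350):
  print(c,[(r,g[r,c].tolist()) for r in list(range(80,96))+list(range(100,112))+list(range(134,144))+list(range(184,208))])
E
```

```text
290 [(80, [235, 241, 239]), (81, [233, 239, 238]), (82, [237, 242, 241]), (83, [221, 235, 233]), (84, [44, 44, 45]), (85, [67, 68, 68]), (86, [79, 80, 80]), (87, [78, 79, 79]), (88, [82, 84, 84]), (89, [87, 88, 86]), (90, [87, 82, 81]), (91, [94, 105, 115]), (92, [126, 176, 202]), (93, [125, 172, 193]), (94, [126, 174, 195]), (95, [131, 180, 203]), (100, [138, 191, 214]), (101, [138, 190, 213]), (102, [137, 189, 212]), (103, [136, 186, 210]), (104, [136, 191, 218]), (105, [182, 241, 251]), (106, [215, 255, 255]), (107, [201, 248, 255]), (108, [192, 195, 195]), (109, [177, 185, 188]), (110, [171, 181, 182]), (111, [175, 186, 186]), (134, [173, 187, 188]), (135, [170, 183, 185]), (136, [171, 184, 184]), (137, [190, 202, 203]), (138, [234, 240, 242]), (139, [223, 233, 234]), (140, [166, 178, 182]), (141, [203, 217, 218]), (142, [254, 255, 255]), (143, [246, 250, 251]), (184, [245, 249, 249]), (185, [246, 250, 250]), (186, [254, 255, 255]), (187, [255, 255, 255]), (188, [23, 28, 28]), (189, [51, 57, 57]), (190, [54, 61, 61]), (191, [56, 63, 60]), (192, [51, 59, 57]), (193, [57, 62, 62]),
[... 989 characters left out ...]
183, 192, 196]), (137, [198, 210, 211]), (138, [231, 239, 239]), (139, [171, 183, 184]), (140, [198, 212, 211]), (141, [247, 251, 251]), (142, [247, 251, 251]), (143, [245, 249, 250]), (184, [245, 249, 249]), (185, [251, 254, 254]), (186, [255, 255, 255]), (187, [128, 141, 140]), (188, [39, 46, 45]), (189, [55, 61, 62]), (190, [55, 60, 62]), (191, [57, 64, 65]), (192, [56, 62, 62]), (193, [55, 63, 62]), (194, [53, 61, 61]), (195, [55, 61, 60]), (196, [55, 62, 63]), (197, [52, 60, 61]), (198, [55, 60, 60]), (199, [54, 60, 60]), (200, [55, 60, 60]), (201, [55, 62, 61]), (202, [56, 62, 62]), (203, [61, 65, 64]), (204, [68, 70, 69]), (205, [74, 75, 75]), (206, [74, 76, 74]), (207, [72, 74, 73])]
```

```bash
python3 - <<'E'
from h import *
D=np.load("w1.npz");r=lambda y,x=320:ray(D["pos"],D["rot"],(x,y))
print("cam",r(100)[0])
print("bed bottom@z0 n",at_z(r(83.2),0), "board bot @z20",at_z(r(90.8),20),"board top corners",)
def f(v): return [at_n(r(107.5),v[0])[2]-v[1],at_n(r(140.6),v[0])[2]-v[1]-42]
nb,zb=fsolve(f,[100,30]);print("block front n",nb,"bottom z",zb,"top",zb+42)
for z in(66,70,74,78):print(z,at_z(r(140.6),z)[0], "w",at_z(r(140,408),z)[1],at_z(r(140,247),z)[1])
print("pad bottom",at_n(r(187.7),70),"platen bottom",at_n(r(203.3),75))
print("platen corners u",at_n(r(204,405),75),at_n(r(206,243),75))
E
```

```text
cam [347.31707237   8.79642877 258.70632656]
bed bottom@z0 n [96.42474486  0.95548415  0.        ] board bot @z20 [106.5750366    1.34867118  20.        ] board top corners
block front n 71.42884535235923 bottom z 8.17370961548548 top 50.17370961548548
66 92.36699526151571 w 80.17640553587282 -64.30550114154838
70 97.65898710557886 w 78.69477329186643 -62.788126362591235
74 102.950978949642 w 77.21314104786003 -61.2707515836341
78 108.24297079370515 w 75.73150880385364 -59.75337680467698
pad bottom [ 70.           1.15960827 102.00665878] platen bottom [ 75.           1.42194108 120.47384835]
platen corners u [ 75.          75.20623525 121.42964874] [ 75.         -65.9714821  122.87296576]
```

```bash
python3 - <<'E'
from h import *
D=np.load("w1.npz");g=cv2.cvtColor(D["px"],6).astype(int);r=lambda y,x=320:ray(D["pos"],D["rot"],(x,y))
for y in(100,103,112,120,136,143,150,160,175,185,190,193,197,200,206,208,212):
    e=np.abs(np.diff(g[y]));print(y,[(int(x),int(g[y,x]),int(g[y,x+1])) for x in np.where(e>14)[0] if 195<x<265 or 380<x<470])
E
python3 - <<'E'
import cv2,numpy as np
p=np.load("w1.npz")["px"][75:265,195:465];cv2.imwrite("pics/c2.png",cv2.resize(p,None,fx=2.9,fy=2.9,interpolation=cv2.INTER_CUBIC))
E
```

```text
100 [(210, 46, 79), (211, 79, 104), (231, 105, 122), (232, 122, 165), (411, 184, 168), (412, 168, 108), (449, 90, 124), (450, 124, 240)]
103 [(196, 83, 55), (215, 56, 103), (231, 111, 148), (232, 148, 177), (412, 193, 177), (413, 177, 99), (430, 111, 129), (431, 129, 144), (437, 157, 142), (438, 142, 111), (448, 90, 128), (449, 128, 235)]
112 [(200, 126, 180), (204, 170, 150), (205, 150, 188), (206, 188, 164), (207, 164, 136), (208, 136, 117), (209, 117, 70), (210, 70, 47), (215, 47, 29), (216, 29, 57), (217, 57, 152), (218, 152, 105), (232, 103, 161), (233, 161, 236), (247, 241, 194), (261, 206, 190), (390, 192, 154), (405, 175, 225), (406, 225, 240), (410, 240, 169), (411, 169, 98), (429, 99, 130), (430, 130, 185), (433, 177, 148), (435, 134, 93), (444, 89, 131), (445, 131, 243)]
120 [(201, 45, 127), (202, 127, 167), (203, 167, 136), (207, 128, 98), (235, 103, 165), (236, 165, 240), (247, 237, 192), (385, 233, 192), (387, 199, 218), (404, 219, 185), (406, 190, 221), (408, 231, 106), (441, 99, 186), (442, 186, 252)]
136 [(197, 129, 144), (199, 153, 207), (200, 207, 187), (201, 187, 
[... 3058 characters left out ...]
7, 157, 251)]
208 [(216, 236, 125), (233, 108, 86), (234, 86, 130), (235, 130, 255), (239, 246, 193), (240, 193, 37), (241, 37, 59), (403, 56, 91), (404, 91, 219), (405, 219, 251), (411, 246, 163), (412, 163, 66), (413, 66, 97), (430, 131, 168), (431, 168, 242), (432, 242, 174), (433, 174, 117), (435, 118, 72), (436, 72, 28), (438, 36, 51), (446, 45, 64), (447, 64, 179), (448, 179, 250)]
212 [(212, 253, 95), (216, 103, 127), (233, 105, 89), (234, 89, 73), (236, 63, 92), (237, 92, 222), (238, 222, 255), (239, 255, 77), (240, 77, 56), (404, 61, 136), (405, 136, 255), (408, 248, 183), (409, 183, 126), (411, 124, 79), (413, 69, 93), (431, 123, 58), (447, 49, 67), (448, 67, 180), (449, 180, 251)]
```

View pics/c2.png

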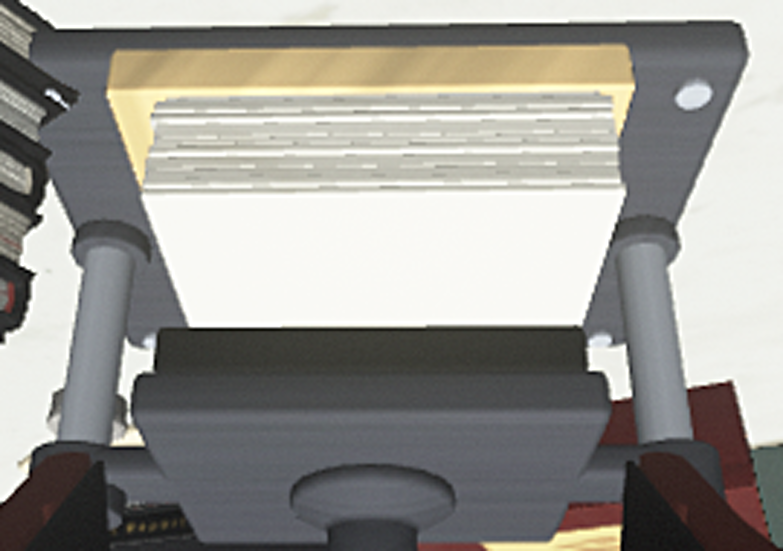

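```bash
python3 - <<'E'
from h import *
D=np.load("w1.npz");r=lambda y,x=320:ray(D["pos"],D["rot"],(x,y))
for y in(83.2,90.8,104.4,107.3,140.8):
    print(y,"z at n=96.5:",at_n(r(y),96.5)[2].round(1),"n=106:",at_n(r(y),106.)[2].round(1))
print("board w z@",[(z,(at_z(r(104.4,412.7),z)-at_z(r(104.4,232.8),z))[[1]].round(1),at_z(r(104.4),z)[0].round(1)) for z in(24,28,32,36)])
print("blk top",[(z,(at_z(r(141,409.3),z)-at_z(r(141,242.7),z))[1].round(1),at_z(r(140.8),z)[0].round(1)) for z in(66,68,70,72,74,78)])
for nn in(61-3.5,):print("pad bottom z",at_n(r(187.8),nn)[2],"pad w",(at_n(r(195,396.9),nn)-at_n(r(195,248.3),nn))[1],"back at platen",at_n(r(203.3),61.5)[2])
E
```

```text
83.2 z at n=96.5: 0.1 n=106: 9.9
90.8 z at n=96.5: 10.0 n=106: 19.4
104.4 z at n=96.5: 27.1 n=106: 35.9
107.3 z at n=96.5: 30.7 n=106: 39.3
140.8 z at n=96.5: 69.3 n=106: 76.5
board w z@ [(24, array([171.3]), np.float64(93.1)), (28, array([168.4]), np.float64(97.4)), (32, array([165.5]), np.float64(101.8)), (36, array([162.6]), np.float64(106.1))]
blk top [(66, np.float64(150.1), np.float64(92.1)), (68, np.float64(148.6), np.float64(94.7)), (70, np.float64(147.0), np.float64(97.4)), (72, np.float64(145.5), np.float64(100.0)), (74, np.float64(143.9), np.float64(102.7)), (78, np.float64(140.8), np.float64(108.0))]
pad bottom z 95.05262942977151 pad w 139.88345503841325 back at platen 113.6210335828521
```

The close view shows the pad hanging about 20–25 mm above the block, with roughly 15 rows of pad visible (187.8–203.3). I'll use that as the reference for checking the squeeze later. Now I'll hover above the knob.

Call:
jog_arm:
  series:
    - [-0.025, 0, -0.022, 0, 0, 0, 0.0878]
    - [-0.05, 0, -0.043, 0, 5, 0, 0.0878]
    - [-0.076, 0, -0.065, 0, 10, 0, 0.0878]
    - [-0.1, 0, -0.065, 0, 16, 0, 0.0878]
    - [-0.12, 0, -0.06, 0, 22, 0, 0.0878]
    - [-0.14, 0, -0.05, 0, 28, 0, 0.0878]
    - [-0.16, 0, -0.04, 0, 35, 0, 0.0878]
    - [-0.18, 0, -0.03, 0, 42, 0, 0.0878]
    - [-0.2035, 0, -0.021, 0, 49.3, 0, 0.0878]
    - [-0.2035, 0, -0.021, 0, 49.3, 0, 0.0878]
    - [-0.2035, 0, -0.021, 0, 49.3, 0, 0.0878]

```text
t: 2.9
tool_pos: [444.9, 287.0, 370.7]
tool_rot: [-3.136, 0.003, 2.723]
force: [-0.5, 0.3, -0.3]
grip_width: 87.9
finger_force: 0.0
```

Call:
jog_arm:
  series:
    - [0, 0, 0, 0, 0, 8, 0.07]
    - [0, 0, 0, 0, 0, 16, 0.06]
    - [0, 0, 0, 0, 0, 24, 0.05]
    - [0, 0, 0, 0, 0, 32, 0.05]
    - [0, 0, 0, 0, 0, 40, 0.05]
    - [0, 0, 0, 0, 0, 48, 0.05]
    - [0, 0, 0, 0, 0, 56, 0.05]
    - [0, 0, 0, 0, 0, 64, 0.05]
    - [0, 0, 0, 0, 0, 72, 0.05]
    - [0, 0, 0, 0, 0, 81, 0.05]
    - [0, 0, 0, 0, 0, 90, 0.05]
    - [0, 0, 0, 0, 0, 90, 0.05]
    - [0, 0, 0, 0, 0, 90, 0.05]

```text
t: 4.2
tool_pos: [441.2, 288.9, 369.9]
tool_rot: [3.141, 0.008, 1.162]
force: [0.6, 0.3, 0.4]
grip_width: 49.9
finger_force: 0.0
```

```bash
cat >> h.py <<'E'
def knob():
    st=monitor.read_state();w=grab_frame("wrist");h=cv2.cvtColor(w["pixels"],40);m=cv2.inRange(h,(2,85,40),(18,255,255))
    k,_,s,c=cv2.connectedComponentsWithStats(m);return st,w,[(s[i].tolist(),c[i].round(1).tolist()) for i in range(1,k) if s[i,4]>150]
E
python3 - <<'E'
from h import *
st,w,b=knob();print(st["t"],st["tool_pos"],st["tool_rot"],st["force"],st["qpos"].round(2));print(b)
cv2.imwrite("pics/w2.png",w["pixels"])
E
```

```text
4.2 [441.21229101 288.92847638 369.86607911] [3.14092069 0.00754436 1.1617932 ] [0.63685908 0.30272163 0.36162904] [ 0.45  0.15  1.43 -0.01  1.56  0.86]
[([501, 0, 139, 157, 8726], [567.7, 74.8]), ([147, 5, 43, 61, 162], [160.9, 27.4]), ([174, 150, 33, 29, 504], [189.1, 163.9]), ([133, 158, 11, 48, 245], [137.6, 180.4]), ([305, 183, 34, 42, 1072], [321.6, 204.0]), ([609, 257, 31, 34, 805], [625.3, 273.5]), ([397, 330, 29, 41, 892], [411.9, 348.2]), ([590, 330, 50, 50, 2024], [617.0, 354.6])]
```

View pics/w2.png

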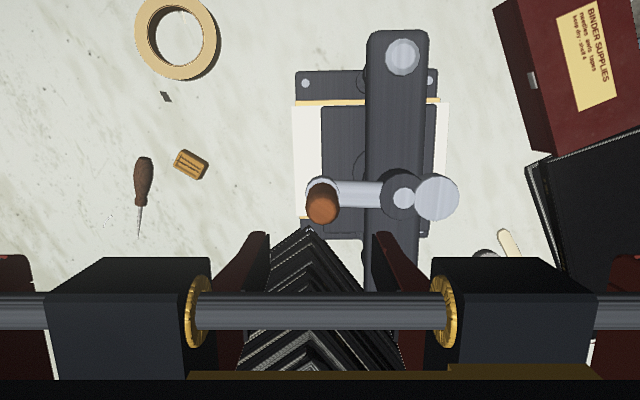

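The hover view shows the knob top disc at about (322,208), the crank arm leading to the screw cap at (403,198), and the books clear below. I'll refine both points at their heights.

```bash
python3 - <<'E'
from h import *
pos=np.array([441.21,288.93,369.87]);rot=[3.14092,.00754,1.16179]
def xy(p,z): a=at_z(ray(pos,rot,p),z);return a.round(1),(C+a[0]*n+a[1]*u).round(1)
print("knob top",xy((322,207.5),306),xy((322,207.5),303));print("cap",xy((403,198),262));print("boltA",xy((402,56),237))
R=Ro.from_euler("xyz",rot).as_matrix();print(R.round(3), n,u)
E
```

```text
knob top (array([ 64.3,   6.9, 306. ]), array([445.4, 293.3])) (array([ 64.3,   6.1, 303. ]), array([445.1, 292.6]))
cap (array([-1.00e-01,  1.70e+00,  2.62e+02]), array([503., 264.]))
boltA (array([ -0.7, 110.4, 237. ]), array([545. , 364.3]))
[[ 0.398  0.918 -0.002]
 [ 0.917 -0.398 -0.007]
 [-0.008  0.001 -1.   ]] [-0.92486914  0.38028551] [0.38028551 0.92486914]
```

Call:
jog_arm:
  series:
    - [0.004, 0.002, 0.0, 0, 0, 0, 0.05]
    - [0.004, 0.002, 0.03, 0, 0, 0, 0.05]
    - [0.004, 0.002, 0.06, 0, 0, 0, 0.05]
    - [0.004, 0.002, 0.085, 0, 0, 0, 0.05]
    - [0.004, 0.002, 0.102, 0, 0, 0, 0.05]
    - [0.004, 0.002, 0.102, 0, 0, 0, 0.05]
    - [0.004, 0.002, 0.102, 0, 0, 0, 0.05]

```text
t: 4.95
tool_pos: [445.7, 290.4, 267.8]
tool_rot: [-3.141, 0.008, 1.157]
force: [1.0, -0.3, 0.3]
grip_width: 50.1
finger_force: 0.0
```

Call:
jog_arm:
  series:
    - [0, 0, 0, 0, 0, 0, 0.035]
    - [0, 0, 0, 0, 0, 0, 0.03]
    - [0, 0, 0, 0, 0, 0, 0.026]
    - [0, 0, 0, 0, 0, 0, 0.02]
    - [0, 0, 0, 0, 0, 0, 0.015]
    - [0, 0, 0, 0, 0, 0, 0.015]
    - [0, 0, 0, 0, 0, 0, 0.015]
  squeeze: 12

```text
t: 5.65
tool_pos: [443.8, 291.3, 268.3]
tool_rot: [-3.138, 0.007, 1.156]
force: [-5.7, 2.2, 4.4]
grip_width: 23.7
finger_force: 12.0
```

```bash
python3 - <<'E'
from h import *
st=monitor.read_state();print(st)
E
```

```text
{'t': 5.65, 'qpos': array([ 0.45206711,  0.22302539,  1.58965948, -0.00197794,  1.33635139,
        0.86702448]), 'qd': array([ 1.92855030e-04,  8.98641611e-05, -2.09353588e-03, -1.23140185e-03,
        8.73538757e-04,  1.27666099e-03]), 'joint_efforts': array([-3.06514151e+00, -4.04288471e+01, -2.83993006e+01, -1.84782755e+00,
       -1.62769038e+00,  6.08595059e-03]), 'tool_pos': array([443.76771684, 291.27535911, 268.33536966]), 'tool_rot': array([-3.13823967,  0.00691806,  1.15631719]), 'force': array([-5.70816094,  2.16031612,  4.44746197]), 'wrist_torque': array([0.44294925, 1.1662924 , 0.01273413]), 'finger_force': 12.000507070479216, 'grip_width': 23.664379213246796}
```

The grip is good: width 23.7 mm, and the TCP sits at a 65 mm radius. I'll tabulate the circle in tool axes.

```bash
python3 - <<'E'
import numpy as np
for k,b0 in enumerate((2,102,202)):
    a=np.radians(b0+np.arange(0,101,5));x=65*(np.sin(a)-np.sin(a[0]));y=-65*(np.cos(a)-np.cos(a[0]))
    print(b0,[(round(p,1),round(q,1)) for p,q in zip(x,y)][1:])
E
```

```text
2 [(np.float64(5.7), np.float64(0.4)), (np.float64(11.2), np.float64(1.4)), (np.float64(16.7), np.float64(2.8)), (np.float64(22.1), np.float64(4.7)), (np.float64(27.2), np.float64(7.0)), (np.float64(32.2), np.float64(9.8)), (np.float64(36.8), np.float64(13.0)), (np.float64(41.2), np.float64(16.7)), (np.float64(45.3), np.float64(20.6)), (np.float64(49.0), np.float64(24.9)), (np.float64(52.2), np.float64(29.6)), (np.float64(55.1), np.float64(34.4)), (np.float64(57.6), np.float64(39.6)), (np.float64(59.6), np.float64(44.9)), (np.float64(61.1), np.float64(50.3)), (np.float64(62.1), np.float64(55.9)), (np.float64(62.6), np.float64(61.6)), (np.float64(62.7), np.float64(67.2)), (np.float64(62.2), np.float64(72.9)), (np.float64(61.3), np.float64(78.5))]
102 [(np.float64(-1.4), np.float64(5.5)), (np.float64(-3.3), np.float64(10.8)), (np.float64(-5.7), np.float64(16.0)), (np.float64(-8.5), np.float64(20.9)), (np.float64(-11.7), np.float64(25.6)), (np.float64(-15.3), np.float64(30.0)), (np.float64(-19.2), np.float64(34.0)), (np.float64(-23.6), np.float64(37.7)), (np.float64(-28.2), np.float64(4
[... 536 characters left out ...]
, np.float64(-8.4)), (np.float64(-19.1), np.float64(-12.0)), (np.float64(-23.2), np.float64(-15.9)), (np.float64(-26.9), np.float64(-20.2)), (np.float64(-30.2), np.float64(-24.9)), (np.float64(-33.0), np.float64(-29.8)), (np.float64(-35.5), np.float64(-34.9)), (np.float64(-37.5), np.float64(-40.2)), (np.float64(-39.0), np.float64(-45.6)), (np.float64(-40.0), np.float64(-51.2)), (np.float64(-40.6), np.float64(-56.9)), (np.float64(-40.6), np.float64(-62.5)), (np.float64(-40.2), np.float64(-68.2)), (np.float64(-39.2), np.float64(-73.8)), (np.float64(-37.8), np.float64(-79.3)), (np.float64(-35.9), np.float64(-84.6)), (np.float64(-33.6), np.float64(-89.8)), (np.float64(-30.8), np.float64(-94.7))]
```

Call:
jog_arm:
  series:
    - [0.0057, -0.001, 0, 0, 0, 0, 0.015]
    - [0.0112, 0.0, 0, 0, 0, 0, 0.015]
    - [0.0167, 0.0013, 0, 0, 0, 0, 0.015]
    - [0.0221, 0.0032, 0, 0, 0, 0, 0.015]
    - [0.0272, 0.0055, 0, 0, 0, 0, 0.015]
    - [0.0322, 0.0083, 0, 0, 0, 0, 0.015]
    - [0.0368, 0.0115, 0, 0, 0, 0, 0.015]
    - [0.0412, 0.0152, 0, 0, 0, 0, 0.015]
    - [0.0453, 0.0191, 0, 0, 0, 0, 0.015]
    - [0.049, 0.0234, 0, 0, 0, 0, 0.015]
    - [0.0522, 0.0281, 0, 0, 0, 0, 0.015]
    - [0.0551, 0.0329, 0, 0, 0, 0, 0.015]
    - [0.0576, 0.0381, 0, 0, 0, 0, 0.015]
    - [0.0596, 0.0434, 0, 0, 0, 0, 0.015]
    - [0.0611, 0.0488, 0, 0, 0, 0, 0.015]
    - [0.0621, 0.0544, 0, 0, 0, 0, 0.015]
    - [0.0626, 0.0601, 0, 0, 0, 0, 0.015]
    - [0.0627, 0.0657, 0, 0, 0, 0, 0.015]
    - [0.0622, 0.0714, 0, 0, 0, 0, 0.015]
    - [0.0613, 0.077, 0, 0, 0, 0, 0.015]
  squeeze: 20

```text
t: 7.65
tool_pos: [540.8, 316.0, 268.4]
tool_rot: [-3.141, 0.006, 1.156]
force: [-3.0, 0.2, 7.5]
grip_width: 23.7
finger_force: 20.0
```

```bash
python3 - <<'E'
from h import *
st=monitor.read_state();d=st["tool_pos"][:2]-[502.3,263];a=np.degrees(np.arctan2(d[1],d[0]));f=st["force"][:2];e=d/np.linalg.norm(d)
print(st["tool_pos"],st["tool_rot"],"r",np.linalg.norm(d),"ang",a,"radial F",f@e,"tang(ccw)",f@[-e[1],e[0]],st["force"],st["qd"].round(3))
E
```

```text
[540.78689141 315.95794287 268.35765839] [-3.14128424  0.0062795   1.15625125] r 65.46590351706426 ang 53.99242829150849 radial F -1.6296832493707518 tang(ccw) 2.550191965980135 [-3.02102854  0.18092302  7.49593312] [-0.077  0.037 -0.055 -0.002  0.023 -0.075]
```

Wound 100° at a radius of 65.5 mm with light forces. Continuing.

Call:
jog_arm:
  series:
    - [-0.0014, 0.0055, 0, 0, 0, 0, 0.015]
    - [-0.0033, 0.0108, 0, 0, 0, 0, 0.015]
    - [-0.0057, 0.016, 0, 0, 0, 0, 0.015]
    - [-0.0085, 0.0209, 0, 0, 0, 0, 0.015]
    - [-0.0117, 0.0256, 0, 0, 0, 0, 0.015]
    - [-0.0153, 0.03, 0, 0, 0, 0, 0.015]
    - [-0.0192, 0.034, 0, 0, 0, 0, 0.015]
    - [-0.0236, 0.0377, 0, 0, 0, 0, 0.015]
    - [-0.0282, 0.041, 0, 0, 0, 0, 0.015]
    - [-0.0331, 0.0439, 0, 0, 0, 0, 0.015]
    - [-0.0382, 0.0463, 0, 0, 0, 0, 0.015]
    - [-0.0435, 0.0483, 0, 0, 0, 0, 0.015]
    - [-0.049, 0.0498, 0, 0, 0, 0, 0.015]
    - [-0.0545, 0.0509, 0, 0, 0, 0, 0.015]
    - [-0.0602, 0.0514, 0, 0, 0, 0, 0.015]
    - [-0.0658, 0.0514, 0, 0, 0, 0, 0.015]
    - [-0.0715, 0.051, 0, 0, 0, 0, 0.015]
    - [-0.0771, 0.0501, 0, 0, 0, 0, 0.015]
    - [-0.0826, 0.0486, 0, 0, 0, 0, 0.015]
    - [-0.0879, 0.0468, 0, 0, 0, 0, 0.015]

```text
t: 9.65
tool_pos: [548.3, 217.2, 268.4]
tool_rot: [-3.141, 0.005, 1.156]
force: [-2.4, 6.1, 3.4]
grip_width: 22.9
finger_force: 20.0
```

Call:
jog_arm:
  series:
    - [-0.0052, -0.0024, 0, 0, 0, 0, 0.015]
    - [-0.0101, -0.0051, 0, 0, 0, 0, 0.015]
    - [-0.0148, -0.0084, 0, 0, 0, 0, 0.015]
    - [-0.0191, -0.012, 0, 0, 0, 0, 0.015]
    - [-0.0232, -0.0159, 0, 0, 0, 0, 0.015]
    - [-0.0269, -0.0202, 0, 0, 0, 0, 0.015]
    - [-0.0302, -0.0249, 0, 0, 0, 0, 0.015]
    - [-0.033, -0.0298, 0, 0, 0, 0, 0.015]
    - [-0.0355, -0.0349, 0, 0, 0, 0, 0.015]
    - [-0.0375, -0.0402, 0, 0, 0, 0, 0.015]
    - [-0.039, -0.0456, 0, 0, 0, 0, 0.015]
    - [-0.04, -0.0512, 0, 0, 0, 0, 0.015]
    - [-0.0406, -0.0569, 0, 0, 0, 0, 0.015]
    - [-0.0406, -0.0625, 0, 0, 0, 0, 0.015]
    - [-0.0402, -0.0682, 0, 0, 0, 0, 0.015]
    - [-0.0392, -0.0738, 0, 0, 0, 0, 0.015]
    - [-0.0378, -0.0793, 0, 0, 0, 0, 0.015]
    - [-0.0378, -0.0793, 0, 0, 0, 0, 0.015]
    - [-0.0378, -0.0793, 0, 0, 0, 0, 0.015]

```text
t: 11.55
tool_pos: [460.1, 214.0, 268.4]
tool_rot: [-3.141, 0.007, 1.156]
force: [1.1, 3.3, 2.6]
grip_width: 23.4
finger_force: 20.0
```

```bash
cat >> h.py <<'E'
def where():
    st=monitor.read_state();d=st["tool_pos"][:2]-[502.3,263];a=np.degrees(np.arctan2(d[1],d[0]));f=st["force"][:2];e=d/np.linalg.norm(d)
    print(st["t"],st["tool_pos"],st["tool_rot"],"r",np.linalg.norm(d),"ang",a,"radial F",f@e,"tang(ccw)",f@[-e[1],e[0]],st["force"]);return st
E
python3 -c "from h import *;where()"
```

```text
11.55 [460.08758256 213.95353879 268.3768016 ] [-3.14114321  0.00698943  1.15631916] r 64.71045930034904 ang -130.7173223156947 radial F -3.2177688973504175 tang(ccw) -1.3431124627331883 [1.08104457 3.3150159  2.62587693]
```

Wound 285° so far, so the platen is 19 mm lower. I'll release and go back to the viewpoint to check the pad.

Call:
jog_arm:
  series:
    - [0, 0, 0, 0, 0, 0, 0.05]
    - [0, 0, 0, 0, 0, 0, 0.05]
    - [0, 0, 0, 0, 0, 0, 0.05]
    - [0, 0, 0, 0, 0, 0, 0.05]
    - [0, 0, -0.03, 0, 0, 0, 0.05]
    - [0, 0, -0.06, 0, 0, 0, 0.05]
    - [0, 0, -0.102, 0, 0, 0, 0.06]
    - [0.006, -0.005, -0.102, 0, 0, -8, 0.07]
    - [0.012, -0.01, -0.102, 0, 0, -16, 0.08]
    - [0.018, -0.014, -0.102, 0, 0, -24, 0.0878]
    - [0.024, -0.019, -0.102, 0, 0, -32, 0.0878]
    - [0.03, -0.023, -0.102, 0, 0, -40, 0.0878]
    - [0.036, -0.028, -0.102, 0, 0, -48, 0.0878]
    - [0.042, -0.033, -0.102, 0, 0, -56, 0.0878]
    - [0.048, -0.038, -0.102, 0, 0, -64, 0.0878]
    - [0.054, -0.042, -0.102, 0, 0, -72, 0.0878]
    - [0.061, -0.047, -0.102, 0, 0, -81, 0.0878]
    - [0.061, -0.047, -0.102, 0, 0, -90, 0.0878]
    - [0.061, -0.047, -0.102, 0, 0, -90, 0.0878]

```text
t: 13.45
tool_pos: [441.9, 288.8, 369.3]
tool_rot: [-3.133, -0.001, 2.729]
force: [0.6, -0.3, 1.1]
grip_width: 87.7
finger_force: 0.0
```

Call:
jog_arm:
  series:
    - [0.02, 0, 0.0, 0, -5, 0, 0.0878]
    - [0.04, 0, 0.01, 0, -10, 0, 0.0878]
    - [0.06, 0, 0.02, 0, -15, 0, 0.0878]
    - [0.08, 0, 0.04, 0, -20, 0, 0.0878]
    - [0.1, 0, 0.06, 0, -25, 0, 0.0878]
    - [0.117, 0, 0.08, 0, -30, 0, 0.0878]
    - [0.117, 0, 0.1, 0, -35, 0, 0.0878]
    - [0.117, 0, 0.12, 0, -40, 0, 0.0878]
    - [0.117, 0, 0.145, 0, -45, 0, 0.0878]
    - [0.117, 0, 0.168, 0, -49, 0, 0.0878]
    - [0.117, 0, 0.168, 0, -49, 0, 0.0878]
    - [0.117, 0, 0.168, 0, -49, 0, 0.0878]
    - [0.117, 0, 0.168, 0, -49, 0, 0.0878]

```text
t: 14.75
tool_pos: [335.4, 335.6, 203.3]
tool_rot: [-3.135, 0.855, 2.731]
force: [0.5, -0.3, 1.2]
grip_width: 87.8
finger_force: 0.0
```

```bash
cat > look.py <<'E'
import sys;from h import *
st=monitor.read_state();w=grab_frame("wrist");k=sys.argv[1];np.savez(k+".npz",pos=st["tool_pos"],rot=st["tool_rot"],px=w["pixels"])
print(st["t"],st["tool_pos"],st["tool_rot"],st["force"])
cv2.imwrite(f"pics/{k}.png",cv2.resize(w["pixels"][75:265,195:465],None,fx=2.9,fy=2.9,interpolation=cv2.INTER_CUBIC))
g=cv2.cvtColor(w["pixels"],6)
for c in(290,350):print(c,"from row 130:",g[130:235,c].tolist())
E
python3 look.py w3
```

```text
14.75 [335.42021736 335.57459899 203.32371243] [-3.13508454  0.85451703  2.7305426 ] [ 0.45915475 -0.29292085  1.15472627]
290 from row 130: [189, 192, 208, 181, 186, 186, 185, 213, 251, 206, 197, 243, 253, 250, 250, 250, 250, 250, 250, 250, 250, 250, 250, 250, 250, 250, 250, 250, 250, 250, 249, 250, 250, 250, 250, 250, 250, 250, 255, 255, 139, 39, 58, 61, 60, 61, 62, 60, 61, 58, 57, 59, 58, 62, 64, 65, 70, 73, 70, 77, 75, 77, 77, 78, 77, 75, 79, 90, 104, 114, 110, 106, 100, 102, 102, 105, 106, 106, 102, 101, 102, 101, 102, 103, 105, 100, 104, 100, 100, 99, 101, 103, 99, 94, 99, 101, 102, 99, 100, 99, 97, 99, 100, 100, 98]
350 from row 130: [199, 213, 185, 191, 190, 191, 220, 252, 208, 199, 245, 253, 250, 250, 250, 250, 250, 250, 250, 250, 250, 250, 250, 250, 250, 250, 250, 250, 250, 250, 250, 250, 250, 250, 250, 250, 250, 251, 255, 255, 28, 57, 60, 61, 60, 59, 60, 61, 61, 56, 58, 59, 59, 63, 64, 69, 76, 75, 76, 78, 78, 79, 81, 77, 79, 77, 87, 103, 111, 114, 111, 108, 104, 102, 105, 105, 106, 106, 105, 103, 102, 101, 103, 106, 100, 103, 102, 99, 101, 97, 101, 97, 98, 100, 100, 69, 63, 59, 60, 68, 65, 72, 80, 85, 93]
```

View pics/w3.png

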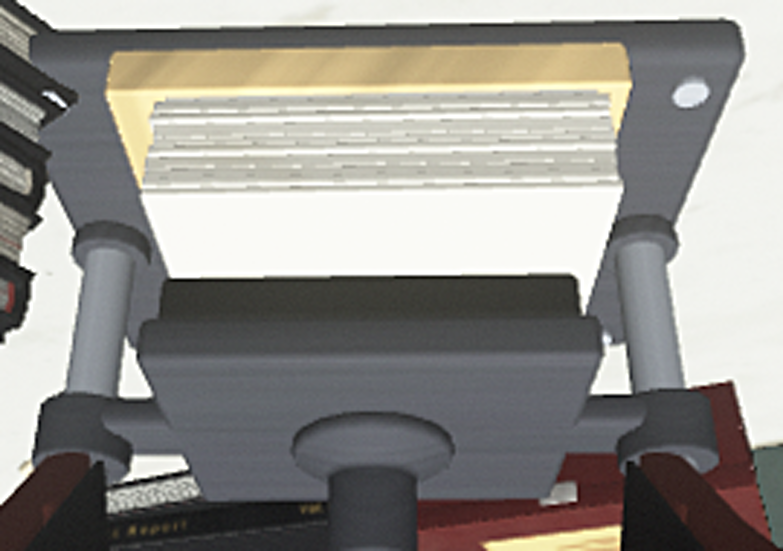

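The block, pad and platen are clearly visible: pad bottom at row ~170.3, platen edge at ~185.4, so the visible pad is still about 15 rows and not squeezed. I can get the remaining gap from the ratio of pad width (140) to block width (146) along the pad's lower edge.

```bash
cat > gap.py <<'E'
import sys;from h import *
def edge(row,lo,hi,sgn,th=None):  # strongest step, subpixel centroid
    d=sgn*np.diff(row[lo:hi].astype(float));i=d.argmax();a=d[max(0,i-1):i+2].clip(0);return lo+(a*np.arange(max(0,i-1),i+2)[:len(a)]).sum()/a.sum()+.5
def run(k,rb,pr):
    D=np.load(k+".npz");g=cv2.cvtColor(D["px"],6);ys=np.arange(rb-14,rb-3)
    L=np.polyfit(ys,[edge(g[y],238,266,1) for y in ys],1);R=np.polyfit(ys,[edge(g[y],388,412,-1) for y in ys],1)
    py=np.arange(*pr);PL=np.median([edge(g[y],240,256,-1) for y in py]);PR=np.median([edge(g[y],388,402,1) for y in py])
    r=lambda x,y:ray(D["pos"],D["rot"],(x,y))
    bl,br=np.polyval(L,rb),np.polyval(R,rb)
    w=lambda a,b,z:(at_z(r(b,rb),z)-at_z(r(a,rb),z))[1]
    # height at which the pad chord is 140 and the block chord is 146
    zp=at_z(r(320,rb),0);zs=np.arange(55,110,.05)
    z1=zs[np.argmin([abs(w(PL,PR,z)-140) for z in zs])];z2=zs[np.argmin([abs(w(bl,br,z)-146) for z in zs])]
    print(k,"block",bl,br,"pad",PL,PR,"z pad",z1,at_z(r(320,rb),z1)[0],"z block",z2,"gap",z1-z2)
run("w1",187.7,(190,196)) if 0 else None
E
python3 - <<'E'
from gap import run
run("w1",188,(190,200));run("w3",170,(172,182))
E
```

```text
w1 block 259.9766092361155 394.9251650334302 pad 248.00304089646585 397.1469696969697 z pad 97.39999999999759 61.275542110070035 z block 72.699999999999 gap 24.699999999998596
w3 block 253.14478696878967 400.0957248262501 pad 249.7957650273224 394.4649311775777 z pad 77.69999999999871 60.908064360277535 z block 72.79999999999899 gap 4.8999999999997215
```

The estimate is self-consistent: the pad edge lands at n = 61 as it should, and the block top is 72.7 mm in both views. About 5 mm remains to contact. I'll regrip at the knob's present place (460.1, 214.0) and wind about 255° more.

Call:
jog_arm:
  series:
    - [-0.025, 0, -0.022, 0, 0, 0, 0.0878]
    - [-0.05, 0, -0.043, 0, 5, 0, 0.0878]
    - [-0.076, 0, -0.065, 0, 10, 0, 0.0878]
    - [-0.1, 0, -0.065, 0, 16, 0, 0.0878]
    - [-0.12, 0, -0.06, 0, 22, 0, 0.0878]
    - [-0.14, 0, -0.05, 0, 28, 0, 0.0878]
    - [-0.16, 0, -0.04, 0, 35, 0, 0.0878]
    - [-0.18, 0, -0.03, 0, 42, 0, 0.0878]
    - [-0.2035, 0, -0.021, 0, 49, 0, 0.0878]
    - [-0.2035, 0, -0.021, 0, 49, 0, 0.0878]
    - [-0.2035, 0, -0.021, 0, 49, 0, 0.0878]

```text
t: 15.9
tool_pos: [444.5, 286.9, 370.8]
tool_rot: [-3.136, 0.003, 2.722]
force: [-0.4, 0.4, 0.0]
grip_width: 87.7
finger_force: 0.0
```

Call:
jog_arm:
  series:
    - [-0.004, -0.006, 0, 0, 0, 8, 0.07]
    - [-0.008, -0.011, 0, 0, 0, 16, 0.06]
    - [-0.012, -0.017, 0, 0, 0, 24, 0.05]
    - [-0.016, -0.022, 0, 0, 0, 32, 0.05]
    - [-0.02, -0.028, 0, 0, 0, 40, 0.05]
    - [-0.024, -0.033, 0, 0, 0, 48, 0.05]
    - [-0.028, -0.039, 0, 0, 0, 56, 0.05]
    - [-0.032, -0.044, 0, 0, 0, 64, 0.05]
    - [-0.036, -0.05, 0, 0, 0, 72, 0.05]
    - [-0.04, -0.056, 0, 0, 0, 81, 0.05]
    - [-0.045, -0.0625, 0, 0, 0, 90, 0.05]
    - [-0.045, -0.0625, 0, 0, 0, 90, 0.05]
    - [-0.045, -0.0625, 0, 0, 0, 90, 0.05]

```text
t: 17.2
tool_pos: [457.4, 214.0, 369.9]
tool_rot: [3.141, 0.007, 1.161]
force: [0.4, 0.2, -0.8]
grip_width: 50.1
finger_force: 0.0
```

```bash
python3 - <<'E'
from h import *
st,w,b=knob();print(st["t"],st["tool_pos"],st["tool_rot"]);
for s,c in b:
    if 200<c[0]<440 and 150<c[1]<260:
        p=(s[0]+s[2]/2-.5,s[1]+s[3]-.5-s[2]/2);a=at_z(ray(st["tool_pos"],st["tool_rot"],p),305);print(s,p,a,C+a[0]*n+a[1]*u)
E
```

```text
17.2 [457.43100534 214.03672291 369.94912499] [3.14101184 0.00714717 1.16076813]
[307, 185, 34, 43, 1113] (323.5, 210.5) [ 19.89360278 -58.61358378 305.        ] [461.61112381 215.85535412]
```

Call:
jog_arm:
  series:
    - [0.001, 0.002, 0.0, 0, 0, 0, 0.05]
    - [0.001, 0.002, 0.03, 0, 0, 0, 0.05]
    - [0.001, 0.002, 0.06, 0, 0, 0, 0.05]
    - [0.001, 0.002, 0.085, 0, 0, 0, 0.05]
    - [0.001, 0.002, 0.102, 0, 0, 0, 0.05]
    - [0.001, 0.002, 0.102, 0, 0, 0, 0.05]
    - [0.001, 0.002, 0.102, 0, 0, 0, 0.03]
    - [0.001, 0.002, 0.102, 0, 0, 0, 0.025]
    - [0.001, 0.002, 0.102, 0, 0, 0, 0.02]
    - [0.001, 0.002, 0.102, 0, 0, 0, 0.015]
    - [0.001, 0.002, 0.102, 0, 0, 0, 0.015]
    - [0.001, 0.002, 0.102, 0, 0, 0, 0.015]
    - [0.001, 0.002, 0.102, 0, 0, 0, 0.015]
  squeeze: 20

```text
t: 18.55
tool_pos: [460.7, 213.1, 268.4]
tool_rot: [3.141, 0.007, 1.156]
force: [-2.3, 1.1, 6.7]
grip_width: 23.5
finger_force: 20.0
```

```bash
python3 - <<'E'
from h import *
st=where();print(st["grip_width"],st["finger_force"])
d=st["tool_pos"][:2]-[502.3,263];y=st["tool_rot"][2];X=np.array([np.cos(y),np.sin(y)]);Y=np.array([np.sin(y),-np.cos(y)])
b=np.degrees(np.arctan2(d@X,-d@Y));print("beta",b)
for b0,k in((b,17),(b+85,17),(b+170,17)):
    a=np.radians(b0+5*np.arange(0,k+1));print(round(b0),[[round(.065*(np.sin(q)-np.sin(a[0])),4),round(-.065*(np.cos(q)-np.cos(a[0])),4)] for q in a[1:]])
E
```

```text
18.55 [460.74818888 213.09826732 268.39557244] [3.14139376 0.00654154 1.15601582] r 64.93639912812468 ang -129.78322566911913 radial F 0.6573551084627133 tang(ccw) -2.4603109215723467 [-2.31130884  1.06915716  6.68129195]
23.45540032134406 20.000694500631653
beta -73.98194703573623
-74 [[np.float64(0.0018), np.float64(-0.0054)], [np.float64(0.0041), np.float64(-0.0106)], [np.float64(0.0068), np.float64(-0.0156)], [np.float64(0.0099), np.float64(-0.0203)], [np.float64(0.0134), np.float64(-0.0247)], [np.float64(0.0173), np.float64(-0.0288)], [np.float64(0.0216), np.float64(-0.0326)], [np.float64(0.0261), np.float64(-0.036)], [np.float64(0.031), np.float64(-0.0389)], [np.float64(0.0361), np.float64(-0.0415)], [np.float64(0.0413), np.float64(-0.0435)], [np.float64(0.0468), np.float64(-0.0451)], [np.float64(0.0523), np.float64(-0.0463)], [np.float64(0.058), np.float64(-0.0469)], [np.float64(0.0636), np.float64(-0.0471)], [np.float64(0.0693), np.float64(-0.0467)], [np.float64(0.0749), np.float64(-0.0459)]]
11 [[np.float64(0.0055), np.float64(0.0013)], [np.float64(0.0109), np.float64(0.0031
[... 659 characters left out ...]
.float64(0.0056)], [np.float64(-0.0022), np.float64(0.0111)], [np.float64(-0.004), np.float64(0.0165)], [np.float64(-0.0062), np.float64(0.0217)], [np.float64(-0.0089), np.float64(0.0267)], [np.float64(-0.0121), np.float64(0.0314)], [np.float64(-0.0156), np.float64(0.0358)], [np.float64(-0.0195), np.float64(0.04)], [np.float64(-0.0238), np.float64(0.0437)], [np.float64(-0.0283), np.float64(0.0471)], [np.float64(-0.0331), np.float64(0.05)], [np.float64(-0.0382), np.float64(0.0526)], [np.float64(-0.0435), np.float64(0.0547)], [np.float64(-0.0489), np.float64(0.0563)], [np.float64(-0.0545), np.float64(0.0574)], [np.float64(-0.0601), np.float64(0.058)], [np.float64(-0.0658), np.float64(0.0582)]]
```

Call:
jog_arm:
  series:
    - [0.0018, -0.0054, 0, 0, 0, 0, 0.015]
    - [0.0041, -0.0106, 0, 0, 0, 0, 0.015]
    - [0.0068, -0.0156, 0, 0, 0, 0, 0.015]
    - [0.0099, -0.0203, 0, 0, 0, 0, 0.015]
    - [0.0134, -0.0247, 0, 0, 0, 0, 0.015]
    - [0.0173, -0.0288, 0, 0, 0, 0, 0.015]
    - [0.0216, -0.0326, 0, 0, 0, 0, 0.015]
    - [0.0261, -0.036, 0, 0, 0, 0, 0.015]
    - [0.031, -0.0389, 0, 0, 0, 0, 0.015]
    - [0.0361, -0.0415, 0, 0, 0, 0, 0.015]
    - [0.0413, -0.0435, 0, 0, 0, 0, 0.015]
    - [0.0468, -0.0451, 0, 0, 0, 0, 0.015]
    - [0.0523, -0.0463, 0, 0, 0, 0, 0.015]
    - [0.058, -0.0469, 0, 0, 0, 0, 0.015]
    - [0.0636, -0.0471, 0, 0, 0, 0, 0.015]
    - [0.0693, -0.0467, 0, 0, 0, 0, 0.015]
    - [0.0749, -0.0459, 0, 0, 0, 0, 0.015]

```text
t: 20.25
tool_pos: [448.8, 300.0, 268.4]
tool_rot: [3.141, 0.007, 1.156]
force: [-2.7, -2.4, 10.9]
grip_width: 23.6
finger_force: 20.0
```

Call:
jog_arm:
  series:
    - [0.0055, 0.0013, 0, 0, 0, 0, 0.015]
    - [0.0109, 0.0031, 0, 0, 0, 0, 0.015]
    - [0.0161, 0.0054, 0, 0, 0, 0, 0.015]
    - [0.0211, 0.0081, 0, 0, 0, 0, 0.015]
    - [0.0258, 0.0112, 0, 0, 0, 0, 0.015]
    - [0.0302, 0.0148, 0, 0, 0, 0, 0.015]
    - [0.0343, 0.0187, 0, 0, 0, 0, 0.015]
    - [0.0381, 0.0229, 0, 0, 0, 0, 0.015]
    - [0.0415, 0.0275, 0, 0, 0, 0, 0.015]
    - [0.0444, 0.0323, 0, 0, 0, 0, 0.015]
    - [0.047, 0.0374, 0, 0, 0, 0, 0.015]
    - [0.049, 0.0427, 0, 0, 0, 0, 0.015]
    - [0.0507, 0.0481, 0, 0, 0, 0, 0.015]
    - [0.0518, 0.0537, 0, 0, 0, 0, 0.015]
    - [0.0524, 0.0593, 0, 0, 0, 0, 0.015]
    - [0.0526, 0.065, 0, 0, 0, 0, 0.015]
    - [0.0522, 0.0706, 0, 0, 0, 0, 0.015]

```text
t: 21.95
tool_pos: [534.2, 319.8, 268.4]
tool_rot: [-3.141, 0.006, 1.156]
force: [-5.8, 0.2, 11.0]
grip_width: 23.7
finger_force: 20.0
```

```bash
python3 -c "from h import *;where()"
```

```text
21.95 [534.21958432 319.8173761  268.36567333] [-3.14123401  0.00593106  1.15633159] r 65.16957948319745 ang 60.673042714615825 radial F -2.715477204073726 tang(ccw) 5.160635120082029 [-5.82926349  0.16018269 11.04738431]
```

Turned 169.5°. The tangential load is 5.2 N, against 2.6 N at a similar angle before contact, so the pad is bearing on the block. Now the last 85°.

Call:
jog_arm:
  series:
    - [-0.0008, 0.0056, 0, 0, 0, 0, 0.015]
    - [-0.0022, 0.0111, 0, 0, 0, 0, 0.015]
    - [-0.004, 0.0165, 0, 0, 0, 0, 0.015]
    - [-0.0062, 0.0217, 0, 0, 0, 0, 0.015]
    - [-0.0089, 0.0267, 0, 0, 0, 0, 0.015]
    - [-0.0121, 0.0314, 0, 0, 0, 0, 0.015]
    - [-0.0156, 0.0358, 0, 0, 0, 0, 0.015]
    - [-0.0195, 0.04, 0, 0, 0, 0, 0.015]
    - [-0.0238, 0.0437, 0, 0, 0, 0, 0.015]
    - [-0.0283, 0.0471, 0, 0, 0, 0, 0.015]
    - [-0.0331, 0.05, 0, 0, 0, 0, 0.015]
    - [-0.0382, 0.0526, 0, 0, 0, 0, 0.015]
    - [-0.0435, 0.0547, 0, 0, 0, 0, 0.015]
    - [-0.0489, 0.0563, 0, 0, 0, 0, 0.015]
    - [-0.0545, 0.0574, 0, 0, 0, 0, 0.015]
    - [-0.0601, 0.058, 0, 0, 0, 0, 0.015]
    - [-0.0658, 0.0582, 0, 0, 0, 0, 0.015]
    - [-0.0658, 0.0582, 0, 0, 0, 0, 0.015]
    - [-0.0658, 0.0582, 0, 0, 0, 0, 0.015]

```text
t: 23.85
tool_pos: [561.8, 236.7, 268.4]
tool_rot: [3.141, 0.004, 1.156]
force: [-0.8, 2.4, 7.0]
grip_width: 23.6
finger_force: 20.0
```

```bash
python3 -c "from h import *;where()"
```

```text
23.85 [561.76604856 236.69025228 268.41570054] [3.14072466 0.00437784 1.15609716] r 65.02625435963472 ang -23.866184150328845 radial F -1.688878248353539 tang(ccw) 1.8844538578607817 [-0.78201352  2.40664308  7.03556519]
```

Total 538°, or 35.9 mm, against a gap of about 24.3 mm, so the squeeze should be about 11.6 mm. I'll release, retreat and check.

Call:
jog_arm:
  series:
    - [0, 0, 0, 0, 0, 0, 0.05]
    - [0, 0, 0, 0, 0, 0, 0.05]
    - [0, 0, 0, 0, 0, 0, 0.05]
    - [0, 0, 0, 0, 0, 0, 0.05]
    - [0, 0, -0.03, 0, 0, 0, 0.05]
    - [0, 0, -0.06, 0, 0, 0, 0.05]
    - [0, 0, -0.102, 0, 0, 0, 0.06]
    - [0, -0.012, -0.102, 0, 0, -8, 0.07]
    - [0, -0.024, -0.102, 0, 0, -16, 0.08]
    - [0, -0.036, -0.102, 0, 0, -24, 0.0878]
    - [0, -0.048, -0.102, 0, 0, -32, 0.0878]
    - [0, -0.06, -0.102, 0, 0, -40, 0.0878]
    - [0, -0.072, -0.102, 0, 0, -48, 0.0878]
    - [0, -0.084, -0.102, 0, 0, -56, 0.0878]
    - [0, -0.096, -0.102, 0, 0, -64, 0.0878]
    - [0, -0.108, -0.102, 0, 0, -72, 0.0878]
    - [0, -0.12, -0.102, 0, 0, -81, 0.0878]
    - [0, -0.131, -0.102, 0, 0, -90, 0.0878]
    - [0, -0.131, -0.102, 0, 0, -90, 0.0878]

```text
t: 25.75
tool_pos: [440.6, 289.2, 368.9]
tool_rot: [-3.134, -0.001, 2.73]
force: [0.4, 0.3, -0.4]
grip_width: 88.1
finger_force: 0.0
```

Call:
jog_arm:
  series:
    - [0.02, 0, 0.0, 0, -5, 0, 0.0878]
    - [0.04, 0, 0.01, 0, -10, 0, 0.0878]
    - [0.06, 0, 0.02, 0, -15, 0, 0.0878]
    - [0.08, 0, 0.04, 0, -20, 0, 0.0878]
    - [0.1, 0, 0.06, 0, -25, 0, 0.0878]
    - [0.117, 0, 0.08, 0, -30, 0, 0.0878]
    - [0.117, 0, 0.1, 0, -35, 0, 0.0878]
    - [0.117, 0, 0.12, 0, -40, 0, 0.0878]
    - [0.117, 0, 0.145, 0, -45, 0, 0.0878]
    - [0.117, 0, 0.168, 0, -49, 0, 0.0878]
    - [0.117, 0, 0.168, 0, -49, 0, 0.0878]
    - [0.117, 0, 0.168, 0, -49, 0, 0.0878]
    - [0.117, 0, 0.168, 0, -49, 0, 0.0878]

```text
t: 27.05
tool_pos: [335.1, 335.7, 202.6]
tool_rot: [-3.135, 0.855, 2.731]
force: [0.8, -0.6, 0.1]
grip_width: 87.9
finger_force: 0.0
```

```bash
python3 look.py w4
```

```text
27.05 [335.06160397 335.74656832 202.643226  ] [-3.13511043  0.85452074  2.73064468] [ 0.75750355 -0.61257659  0.09090411]
290 from row 130: [189, 187, 204, 238, 180, 187, 182, 188, 214, 248, 161, 200, 244, 253, 250, 250, 250, 250, 250, 250, 250, 250, 249, 250, 250, 250, 250, 250, 250, 250, 250, 250, 250, 250, 250, 250, 250, 252, 255, 215, 36, 67, 76, 75, 77, 82, 77, 82, 82, 80, 83, 84, 95, 105, 118, 111, 110, 106, 105, 103, 108, 110, 105, 105, 104, 104, 105, 105, 106, 107, 107, 104, 105, 103, 102, 103, 104, 105, 102, 100, 103, 106, 105, 104, 103, 102, 99, 98, 98, 102, 105, 101, 100, 99, 98, 98, 102, 103, 98, 97, 100, 103, 101, 92, 94]
350 from row 130: [196, 207, 240, 184, 189, 187, 192, 220, 252, 208, 198, 243, 253, 251, 250, 250, 250, 250, 250, 250, 250, 250, 250, 250, 250, 250, 250, 250, 250, 250, 250, 250, 250, 250, 250, 250, 251, 255, 255, 27, 66, 77, 78, 79, 81, 81, 82, 83, 83, 82, 82, 92, 106, 115, 115, 116, 114, 106, 106, 109, 108, 108, 106, 108, 108, 103, 104, 107, 105, 107, 103, 106, 106, 103, 103, 101, 105, 98, 101, 101, 106, 106, 100, 72, 72, 58, 61, 67, 75, 83, 90, 102, 103, 98, 98, 98, 102, 99, 98, 95, 97, 100, 100, 102, 93]
```

View pics/w4.png

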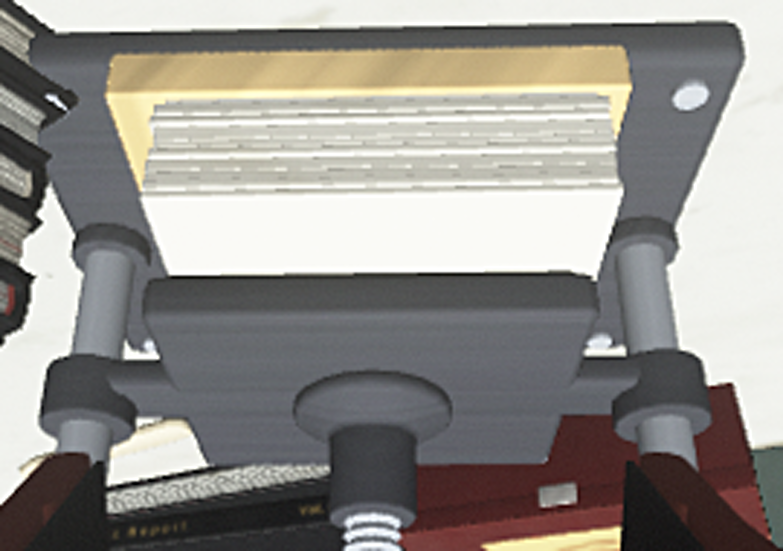

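The picture shows the block pressed and lying square, with the platen edge close to the block at row ~170 and little pad visible. I'll quantify it from how far the platen's top front edge dropped between pictures.

```bash
python3 - <<'E'
from h import *
for k,(a,b) in {"w1":(206,226),"w3":(190,204),"w4":(174,190)}.items():
    D=np.load(k+".npz");g=cv2.cvtColor(D["px"],6).astype(float)
    for cs in((262,282),(285,290),(355,375),(380,395)):
        p=g[a:b,cs[0]:cs[1]].mean(1);i=np.where((p[:-1]<93)&(p[1:]>=93))[0]
        if len(i): i=i[0];r=a+i+(93-p[i])/(p[i+1]-p[i]);z=at_n(ray(D["pos"],D["rot"],(np.mean(cs),r)),65)[2];print(k,cs,round(r,2),"z platen top edge",z.round(2))
    # block top front edge control
    p=g[132:146,285:295].mean(1);i=np.where(p<225)[0].max();r=132+i+(225-p[i])/(p[i+1]-p[i]);print("  blk edge row",r,at_n(ray(D["pos"],D["rot"],(290,r)),98)[2].round(2))
E
```

```text
w1 (262, 282) 216.77 z platen top edge 128.7
w1 (285, 290) 216.66 z platen top edge 128.64
w1 (355, 375) 216.18 z platen top edge 128.35
w1 (380, 395) 216.1 z platen top edge 128.33
  blk edge row 141.22279792746113 70.69
w3 (262, 282) 197.34 z platen top edge 109.49
w3 (285, 290) 197.16 z platen top edge 109.43
w3 (355, 375) 196.2 z platen top edge 109.13
w3 (380, 395) 196.03 z platen top edge 109.14
  blk edge row 140.66887417218544 70.46
w4 (262, 282) 182.07 z platen top edge 92.27
w4 (285, 290) 181.88 z platen top edge 92.22
w4 (355, 375) 180.96 z platen top edge 92.03
w4 (380, 395) 180.79 z platen top edge 92.08
  blk edge row 141.57977528089887 70.47
```

```bash
python3 - <<'E'
from h import *
from gap import edge
for k,rows in {"w1":(187.7,203.3),"w3":(170.3,185.4),"w4":(169.8,)}.items():
    D=np.load(k+".npz");print(k,[(r,"pad n61 z",at_n(ray(D["pos"],D["rot"],(320,r)),61)[2].round(2),"platen n65 z",at_n(ray(D["pos"],D["rot"],(320,r)),65)[2].round(2)) for r in rows])
D=np.load("w4.npz");g=cv2.cvtColor(D["px"],6)
print([(y,round(edge(g[y],238,258,-1 if y>169 else 1),1),round(edge(g[y],388,408,1 if y>169 else -1),1)) for y in range(162,186)])
D=np.load("w4.npz")
print([(y,D["px"][y,300].tolist(),D["px"][y,340].tolist()) for y in range(167,178)])
E
```

```text
w1 [(187.7, 'pad n61 z', np.float64(96.92), 'platen n65 z', np.float64(99.18)), (203.3, 'pad n61 z', np.float64(113.37), 'platen n65 z', np.float64(115.4))]
w3 [(170.3, 'pad n61 z', np.float64(78.1), 'platen n65 z', np.float64(80.66)), (185.4, 'pad n61 z', np.float64(94.97), 'platen n65 z', np.float64(97.29))]
w4 [(169.8, 'pad n61 z', np.float64(76.6), 'platen n65 z', np.float64(79.16))]
[(162, np.float64(249.8), np.float64(402.6)), (163, np.float64(250.2), np.float64(402.5)), (164, np.float64(250.6), np.float64(402.3)), (165, np.float64(250.8), np.float64(401.7)), (166, np.float64(251.2), np.float64(401.6)), (167, np.float64(251.7), np.float64(401.4)), (168, np.float64(252.1), np.float64(401.0)), (169, np.float64(252.7), np.float64(400.6)), (170, np.float64(253.5), np.float64(398.6)), (171, np.float64(245.8), np.float64(398.6)), (172, np.float64(245.3), np.float64(400.2)), (173, np.float64(245.0), np.float64(400.2)), (174, np.float64(244.4), np.float64(400.4)), (175, np.float64(243.9), np.float64(400.5)), (176, np.float64(243.8), np.float64(400.4)), (177, np.float64(243.8), np.float64(401.0)), (178, np.float64(243.5), np.float64(401.3)), (179, np.float64(243.5), np.float64(401.2)), (180, np.float64(243.4), np.float64(401.2)), (181, np.float64(243.4), np.float64(401.5)), (182, np.float64(243.4), np.float64(401.5)), (183, np.float64(243.4), np.float64(401.7)), (184, np.float64(243.3), np.float64(401.5)), (185, np.float64(243.2), np.float64(400.6))]
[(167, [251, 255, 255], [255, 255, 255]), (168, [255, 255, 255], [255, 255, 255]), (169, [127, 140, 141], [22, 27, 29]), (170, [39, 43, 44], [61, 65, 64]), (171, [65, 69, 68], [77, 78, 74]), (172, [75, 77, 75], [76, 79, 78]), (173, [74, 76, 75], [81, 80, 81]), (174, [78, 81, 80], [83, 81, 82]), (175, [80, 82, 80], [83, 81, 81]), (176, [78, 80, 80], [82, 83, 82]), (177, [84, 83, 83], [82, 82, 81])]
```

The visible pad has shrunk from about 15 rows to about 1, which leaves only ~4 mm of its ~18.6 mm. So the real squeeze is nearer 15 mm. The block's rounded top edges had made its width read narrow, and so its top read low. Backing off about 42° (2.8 mm) puts it safely inside the band under either estimate, so I'll regrip.

Call:
jog_arm:
  series:
    - [-0.025, 0, -0.022, 0, 0, 0, 0.0878]
    - [-0.05, 0, -0.043, 0, 5, 0, 0.0878]
    - [-0.076, 0, -0.065, 0, 10, 0, 0.0878]
    - [-0.1, 0, -0.065, 0, 16, 0, 0.0878]
    - [-0.12, 0, -0.06, 0, 22, 0, 0.0878]
    - [-0.14, 0, -0.05, 0, 28, 0, 0.0878]
    - [-0.16, 0, -0.04, 0, 35, 0, 0.0878]
    - [-0.18, 0, -0.03, 0, 42, 0, 0.0878]
    - [-0.2035, 0, -0.021, 0, 49, 0, 0.0878]
    - [-0.2035, 0, -0.021, 0, 49, 0, 0.0878]
    - [-0.2035, 0, -0.021, 0, 49, 0, 0.0878]

```text
t: 28.2
tool_pos: [444.0, 286.9, 370.1]
tool_rot: [-3.136, 0.003, 2.722]
force: [0.2, 0.4, 1.3]
grip_width: 87.9
finger_force: 0.0
```

Call:
jog_arm:
  series:
    - [-0.012, 0, 0, 0, 0, 8, 0.07]
    - [-0.024, 0, 0, 0, 0, 16, 0.06]
    - [-0.036, 0, 0, 0, 0, 24, 0.05]
    - [-0.048, 0, 0, 0, 0, 32, 0.05]
    - [-0.06, 0, 0, 0, 0, 40, 0.05]
    - [-0.072, 0, 0, 0, 0, 48, 0.05]
    - [-0.084, 0, 0, 0, 0, 56, 0.05]
    - [-0.096, 0, 0, 0, 0, 64, 0.05]
    - [-0.108, 0, 0, 0, 0, 72, 0.05]
    - [-0.12, 0, 0, 0, 0, 81, 0.05]
    - [-0.131, -0.001, 0, 0, 0, 90, 0.05]
    - [-0.131, -0.001, 0, 0, 0, 90, 0.05]
    - [-0.131, -0.001, 0, 0, 0, 90, 0.05]

```text
t: 29.5
tool_pos: [560.2, 235.8, 368.9]
tool_rot: [3.141, 0.008, 1.161]
force: [0.4, -0.3, -0.1]
grip_width: 49.5
finger_force: 0.0
```

```bash
python3 - <<'E'
from h import *
st,w,b=knob();print(st["t"],st["tool_pos"],st["tool_rot"]);
for s,c in b:
    if 200<c[0]<440 and 150<c[1]<260:
        p=(s[0]+s[2]/2-.5,s[1]+s[3]-.5-s[2]/2);a=at_z(ray(st["tool_pos"],st["tool_rot"],p),305);print(s,p,a,C+a[0]*n+a[1]*u)
E
```

```text
29.5 [560.23419177 235.8043939  368.86485069] [3.14137876 0.00756079 1.16085658]
[305, 185, 34, 42, 1028] (321.5, 209.5) [-65.55281955   1.60825141 305.        ] [563.53937459 239.05863436]
```

Call:
jog_arm:
  series:
    - [0.002, 0.001, 0.0, 0, 0, 0, 0.05]
    - [0.002, 0.001, 0.03, 0, 0, 0, 0.05]
    - [0.002, 0.001, 0.06, 0, 0, 0, 0.05]
    - [0.002, 0.001, 0.085, 0, 0, 0, 0.05]
    - [0.002, 0.001, 0.101, 0, 0, 0, 0.05]
    - [0.002, 0.001, 0.101, 0, 0, 0, 0.05]
    - [0.002, 0.001, 0.101, 0, 0, 0, 0.03]
    - [0.002, 0.001, 0.101, 0, 0, 0, 0.025]
    - [0.002, 0.001, 0.101, 0, 0, 0, 0.02]
    - [0.002, 0.001, 0.101, 0, 0, 0, 0.015]
    - [0.002, 0.001, 0.101, 0, 0, 0, 0.015]
    - [0.002, 0.001, 0.101, 0, 0, 0, 0.015]
  squeeze: 20

```text
t: 30.75
tool_pos: [561.8, 236.7, 268.5]
tool_rot: [-3.139, 0.007, 1.157]
force: [-5.8, 2.1, 5.0]
grip_width: 23.5
finger_force: 20.0
```

Call:
jog_arm:
  series:
    - [0.0057, -0.0002, 0, 0, 0, 0, 0.015]
    - [0.0113, -0.001, 0, 0, 0, 0, 0.015]
    - [0.0168, -0.0022, 0, 0, 0, 0, 0.015]
    - [0.0222, -0.0039, 0, 0, 0, 0, 0.015]
    - [0.0275, -0.0061, 0, 0, 0, 0, 0.015]
    - [0.0325, -0.0087, 0, 0, 0, 0, 0.015]
    - [0.0373, -0.0118, 0, 0, 0, 0, 0.015]
    - [0.0418, -0.0152, 0, 0, 0, 0, 0.015]
    - [0.0435, -0.0167, 0, 0, 0, 0, 0.015]
    - [0.0435, -0.0167, 0, 0, 0, 0, 0.015]
    - [0.0435, -0.0167, 0, 0, 0, 0, 0.015]

```text
t: 31.85
tool_pos: [564.5, 282.0, 268.5]
tool_rot: [-3.141, 0.008, 1.156]
force: [-5.0, -1.4, 6.8]
grip_width: 23.5
finger_force: 20.0
```

```bash
python3 -c "from h import *;where()"
```

```text
31.85 [564.54331479 281.985387   268.52116472] [-3.14091683  0.00817395  1.15627512] r 65.07438171334856 ang 16.9626962691606 radial F -5.2164792969246685 tang(ccw) 0.12034467683621743 [-5.02464633 -1.40679365  6.75169644]
```

Call:
jog_arm:
  series:
    - [0, 0, 0, 0, 0, 0, 0.05]
    - [0, 0, 0, 0, 0, 0, 0.05]
    - [0, 0, 0, 0, 0, 0, 0.05]
    - [0, 0, 0, 0, 0, 0, 0.05]
    - [0, 0, -0.03, 0, 0, 0, 0.05]
    - [0, 0, -0.06, 0, 0, 0, 0.05]
    - [0, 0, -0.102, 0, 0, 0, 0.06]
    - [-0.004, -0.01, -0.102, 0, 0, -8, 0.07]
    - [-0.008, -0.02, -0.102, 0, 0, -16, 0.08]
    - [-0.012, -0.03, -0.102, 0, 0, -24, 0.0878]
    - [-0.016, -0.042, -0.102, 0, 0, -32, 0.0878]
    - [-0.02, -0.053, -0.102, 0, 0, -40, 0.0878]
    - [-0.024, -0.064, -0.102, 0, 0, -48, 0.0878]
    - [-0.028, -0.075, -0.102, 0, 0, -56, 0.0878]
    - [-0.033, -0.086, -0.102, 0, 0, -64, 0.0878]
    - [-0.037, -0.097, -0.102, 0, 0, -72, 0.0878]
    - [-0.041, -0.108, -0.102, 0, 0, -81, 0.0878]
    - [-0.043, -0.116, -0.102, 0, 0, -90, 0.0878]
    - [-0.043, -0.116, -0.102, 0, 0, -90, 0.0878]

```text
t: 33.75
tool_pos: [441.4, 290.3, 369.5]
tool_rot: [-3.134, -0.0, 2.729]
force: [-0.2, 0.5, -0.2]
grip_width: 87.7
finger_force: 0.0
```

Call:
jog_arm:
  series:
    - [0.02, 0, 0.0, 0, -5, 0, 0.0878]
    - [0.04, 0, 0.01, 0, -10, 0, 0.0878]
    - [0.06, 0, 0.02, 0, -15, 0, 0.0878]
    - [0.08, 0, 0.04, 0, -20, 0, 0.0878]
    - [0.1, 0, 0.06, 0, -25, 0, 0.0878]
    - [0.117, 0, 0.08, 0, -30, 0, 0.0878]
    - [0.117, 0, 0.1, 0, -35, 0, 0.0878]
    - [0.117, 0, 0.12, 0, -40, 0, 0.0878]
    - [0.117, 0, 0.145, 0, -45, 0, 0.0878]
    - [0.117, 0, 0.168, 0, -49, 0, 0.0878]
    - [0.117, 0, 0.168, 0, -49, 0, 0.0878]
    - [0.117, 0, 0.168, 0, -49, 0, 0.0878]
    - [0.117, 0, 0.168, 0, -49, 0, 0.0878]

```text
t: 35.05
tool_pos: [335.5, 337.2, 202.9]
tool_rot: [-3.135, 0.854, 2.731]
force: [-0.3, 0.2, 0.2]
grip_width: 88.0
finger_force: 0.0
```

```bash
python3 look.py w5; python3 - <<'E'
from h import *
ims=[]
for k in("w3","w4","w5"):
    D=np.load(""+k+".npz");g=cv2.cvtColor(D["px"],6).astype(float)
    print(k,[(r,int(g[r,262:280].mean()),int(g[r,360:385].mean())) for r in range(162,200)])
    ims.append(cv2.resize(D["px"][155:205,230:420],None,fx=4,fy=3.8,interpolation=cv2.INTER_CUBIC))
cv2.imwrite("pics/cmp.png",np.vstack(ims))
E
```

```text
35.05 [335.50321658 337.17913425 202.92446102] [-3.13509449  0.85429576  2.73057034] [-0.3096571   0.21725066  0.1781097 ]
290 from row 130: [190, 189, 189, 193, 183, 187, 185, 186, 222, 255, 176, 208, 253, 252, 250, 250, 250, 250, 250, 250, 250, 250, 250, 250, 250, 250, 250, 250, 250, 250, 250, 250, 250, 250, 250, 250, 250, 255, 255, 139, 41, 59, 63, 68, 76, 75, 73, 77, 81, 83, 81, 83, 79, 81, 92, 104, 111, 110, 111, 105, 103, 103, 109, 108, 107, 104, 105, 103, 106, 106, 105, 107, 108, 106, 105, 105, 100, 102, 103, 101, 102, 101, 102, 105, 106, 104, 103, 105, 102, 94, 98, 102, 105, 101, 100, 100, 97, 100, 101, 101, 101, 97, 97, 102, 100]
350 from row 130: [194, 199, 212, 186, 188, 189, 192, 228, 255, 181, 203, 245, 253, 250, 250, 250, 250, 250, 250, 250, 250, 250, 250, 250, 250, 250, 250, 250, 250, 250, 250, 250, 250, 250, 250, 250, 253, 255, 215, 33, 54, 61, 67, 72, 77, 78, 79, 80, 80, 80, 84, 81, 81, 85, 98, 112, 116, 112, 108, 109, 105, 106, 109, 106, 107, 107, 105, 105, 106, 105, 105, 103, 104, 108, 103, 104, 102, 102, 100, 101, 100, 98, 102, 103, 99, 102, 106, 102, 98, 99, 100,
[... 1199 characters left out ...]
5, 104, 104), (196, 105, 106), (197, 105, 105), (198, 105, 106), (199, 107, 105)]
w5 [(162, 249, 249), (163, 249, 249), (164, 249, 249), (165, 250, 250), (166, 250, 254), (167, 252, 255), (168, 255, 165), (169, 214, 35), (170, 29, 53), (171, 52, 58), (172, 57, 68), (173, 65, 75), (174, 71, 77), (175, 72, 78), (176, 73, 78), (177, 75, 79), (178, 76, 79), (179, 78, 80), (180, 80, 80), (181, 80, 80), (182, 79, 80), (183, 79, 88), (184, 87, 102), (185, 98, 113), (186, 108, 115), (187, 113, 113), (188, 108, 109), (189, 104, 105), (190, 103, 104), (191, 102, 106), (192, 104, 106), (193, 106, 105), (194, 106, 104), (195, 104, 105), (196, 104, 103), (197, 103, 104), (198, 105, 104), (199, 105, 104)]
```

View pics/cmp.png

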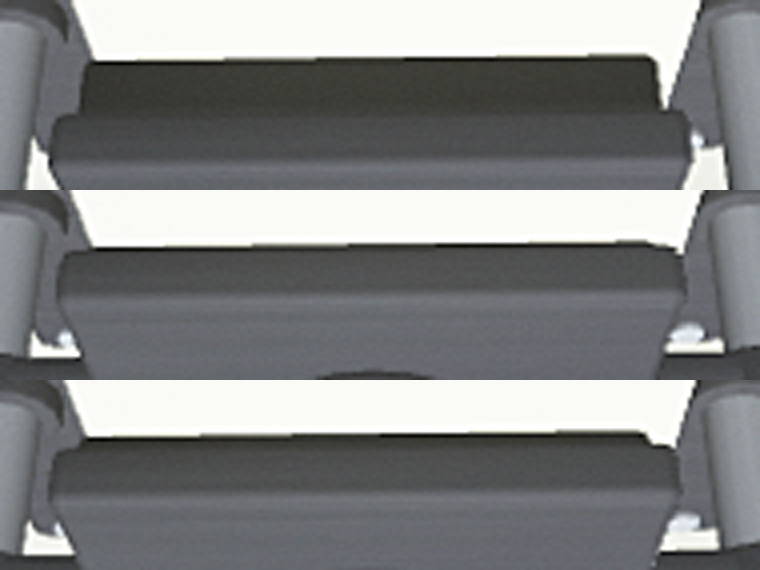

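The three stacked crops are the 285° view, fully wound, and now. The pad's lower edge stays at row ~169.3 in the last two, even though the platen rose between them. That makes it the true contact line, only ~1.8 mm below the pad in the first view. Contact therefore came at about 20.8 mm of travel, and the squeeze is now about 33.2 − 20.8 ≈ 12.4 mm, with ~3 rows of pad visible again. The arm is clear of everything, so I'll hand in.

```bash
python3 -c "
from cell import ticket
print(ticket.sign_off())"
```

```text
the job is handed in; nothing more can be done
None
```

I handed the job in with the loaded press at an estimated 12.4 mm of pad squeeze, about half a turn past contact; I first wound it to about 15 mm, then backed it off 41°. The crank is released and the arm is clear; the hand-in returned no verdict.

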